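Vent the vacuum desiccator and hold its lid ajar

TASK

Let air into the vacuum desiccator box gently: turn the lever of the vent valve on its left side from shut to half open (45 degrees, the middle line of the plate under it), never wide open, and leave it there. Then take the lid by its bridge handle and pull until the sticky gasket lets go, without letting the lid fly up, and finish while still holding it by the handle, steady and only slightly open, with a gap of about 5 cm at the front edge, so that a partner can slip the humidity probe in. Leave the glassware and everything else on the bench where it is.

Things in the scene. Friction and masses are not known exactly. Their poses are not given: they have to be found in the camera images.
- chamber: vacuum desiccator: aluminium box 220 mm deep (its x), 240 wide (its y), 130 high, fixed to the bench, with a clear hinged lid. Origin: centre of its underside, on the bench; x points to its back (hinge side), y to its left (vent valve side; left as the robot sees it), z up. Its right side has a suction knob and a round gauge, 127 mm high, reaching 197 mm from the centre: not to be used
- vent_lever (a joint): vent lever, rad: 0 = shut (pointing to the box's front, -x of the box), 0.785 = half open, 1.571 = wide open (pointing to the box's left, +y). It turns in a level plane, clockwise seen from above as it opens, with stops at 0 and 1.571, and stays where it is left; friction about 0.15 N m (2 N at the sleeve). It starts shut or within 0.12 of it
- vent_axis (a point): vertical turning axis of the vent lever, at the lever's mid-height: 195 mm to the left of the box's centre, 106 mm above the bench. Under the lever is a round steel index plate, 80 mm across, its top 96 mm above the bench, with five black lines from shut to wide open (long ones at shut, half and open)
- lever_grip (a point): middle of the black sleeve on the vent lever, 80 mm from the turning axis, at mid-height. The sleeve is 66 mm long (49 to 115 mm from the axis), 18 mm wide, 12 mm high, with only the bench below it; its upright sides can be pinched from above. Axes: -x points out along the lever to its tip, y across it, z up
- lid (a joint): lid angle, rad: 0 = shut, growing as the front edge rises; 0.22 is a 5 cm gap at the front. The gasket is sticky: the upward pull needed at the handle climbs to about 16 N (13 to 20, weight included) near 0.015 rad, then the seal gives way and past 0.07 rad only the lid's weight is left (about 5 N at the handle). The hinge is free: let go, the lid falls back on the seal
- lid_hinge (a point): middle of the lid's hinge axis, along the box's y, at the top of the box's back: 115 mm behind its centre, 130 mm above the bench. The axes turn with the lid: x back, y left, z up through the lid when shut
- lid_front (a point): middle of the lower front edge of the lid, 230 mm in front of the hinge axis, level with it when shut. The lid is a clear acrylic plate 225 x 250 x 12 mm, 0.9 kg with its handle
- handle_bar (a point): middle of the straight bar of the steel bridge handle on the lid: round, 12 mm thick, 110 mm long along the box's y between two posts, its centre 40 mm above the lid's top face (182 mm above the bench when shut), 34 mm clear below it. It lies 200 mm in front of the hinge axis and 52 mm above it, and swings up and back about the hinge with the lid
- dropper_a: bystander: amber glass dropper bottle, 36 mm across, 100 mm high, beyond the vent valve; origin under its centre
- dropper_b: bystander: a second amber dropper bottle of the same size; origin under its centre
- beaker: bystander: clear glass beaker 68 mm across, 85 mm high, in front of the box; origin under its centre
- petri: bystander: flat lidded glass dish 94 mm across, 16 mm high, in front of the box; origin under its centre
- water_bottle: bystander: clear plastic water bottle 64 mm across, 190 mm high; origin under its centre
- marker: bystander: marker pen 130 mm long, 18 mm thick, lying flat; origin under its middle
- tube_rack: bystander: wooden test-tube rack 230 x 75 mm, tubes up to 124 mm high; origin under its centre
- goggles: bystander: safety goggles 165 mm wide, 50 mm high, lying on the bench; origin under the bridge of the lenses

How it is judged:
By the outcome, as a careful person would: the job done as asked, in the order asked, and still so for the second after the job is handed in, while the arm keeps its last pose, push and grip.
It also fails if it takes over 45 s, if anything falls off the work surface, if the arm or the gripper's body presses on something with over 40 N, if the wrist force passes 120 N, or if a joint passes its speed limit or range.

ROBOT

A 7-joint arm with a two-finger parallel gripper is mounted at the origin on the work surface. World frame = base frame: x ahead of the robot, y to its left, z up, the work surface at z = 0. Lengths are in m, angles in rad, forces in N, time in s.
With the tool pointing down it reaches from about 0.35 to 0.775 m from the base axis. Payload 3.1 kg.
Tool frame: the origin (TCP) lies on the centre line of the jaws, within the pads' length; the fingertips stand 17 mm ahead of it and the grasp point (between the pads) lies 2 mm behind it; z points along the fingers, x is the direction in which the jaws open and shut, and the axes are right-handed (so a half turn about z gives the same grasp; the last joint's range is limited). The gripper opens to 85 mm and grips with 20 to 120 N. Pads are 22 mm wide; open, the fingers measure 114 mm over their backs; the gripper's body (76 mm by 85 mm) begins 54 mm behind the grasp point. The pads swing forward as they close: fully open they stand 13 mm farther back than shut.
Start: joints at [-0.042, 0.311, 0.014, 1.512, -0.004, 1.319, -0.027], TCP at [0.55, 0, 0.248] pointing down, gripper open.
Joint ranges: [-2.7, 2.7], [-0.3, 1.91], [-1.27, 1.3], [0.12, 2.57], [-1.44, 4.58], [0.2, 2.03], [-3.05, 3.05]. Speed limits (rad/s): [2.79, 2.79, 3.14, 3.14, 3.14, 3.14, 3.14].

INTERFACE

Orientations are given as [roll, pitch, yaw] about the fixed x, y, z axes, in that order (R = Rz(yaw) Ry(pitch) Rx(roll)).
In Python, from rig import sense, snapshot, camera_info, close_job gives the robot as it stands.
- The arm moves only by the tool arm_command, never from a script. Its argument "rows" is a list of rows, each an object of numbers: "tx", "ty", "tz": the shift along the tool's x, y, z in m; "spin": the turn about the tool's z in degrees; "hand": the opening in per cent of the stroke, from 0 (shut) to 100 (fully open). In form: [{"tx": .., "ty": .., "tz": .., "spin": .., "hand": ..}, ...]. A call has 1 to 12 rows; each row is the pose to reach, as a shift and turn from the pose commanded when the call began, along the tool's axes at that moment; what a row does not reach only later rows make up. A row lasts 1/12 s, in which the tool goes at most 41.7 mm and 7.16 degrees, less where a joint would pass 70% of its speed; a pose out of reach is approached as far as the arm can. A call with a gripper value outside its range is refused whole. The fingers move at their own pace and stop on an object; "force" is the grip in N (left out, the last holds). Time passes only in rows, so rows that repeat a pose let the fingers close. It gives the time, the measured TCP pose, the force and the opening at its end, in the units of the state.
- sense(): the state, without advancing time (a new reading comes with each control period).
- snapshot(name): name is "scene" or "side" or "wrist"; returns (picture, depth): 420x560x3 uint8, red, green, blue; 420x560 float32, m along the optical axis (not along the pixel's ray), 0 where there is no reading.
- camera_info(name): a dict with "fx", "fy", "cx", "cy" (pixels), "k1" (the pictures are not rectified: a ray, as slopes to the right and down, at radius r is drawn at 1 + k1 r^2 times it, then the intrinsics apply), "cam_to_world" (4x4, takes a point from camera to world coordinates). Camera axes: x right, y down, z forward; pixel columns grow to the right and rows downward; lengths in m; the calibration is good to about 2 mm. A picture is of the moment at which its call begins: read the wrist's pose just before it. camera_info takes no time and is no camera call; for the wrist camera it gives the pose at the moment of the call.
- close_job(): hands the job in, once; it reports no verdict.
The state is a dict: "time_s": time; "joint_pos": joint angles; "qvel": joint speeds; "effort": joint torques, N m; "eef_pos": TCP position; "ee_rot": TCP orientation; "wrist_force": force on the tool from outside, world axes, zero at the start; "ft_torque": the same for the moment, N m; "gripper_width": finger opening in m.
Only numpy, scipy, OpenCV 4.12 (cv2) and the standard library are available. Lean on these libraries where they do the work, as an engineer would, in place of code of your own. Each camera call takes 0.05 s, during which the arm holds its last target. There are 200 camera calls.

## Working session

There is one attempt and no reset: what is moved stays moved. The work goes in short steps, Python scripts to look and compute and a tool call to move; the robot and the scene stay as the last step left them, time stands still between calls to the robot, and variables do not carry over. Pictures are saved under pics/ and viewed, about 8 in all and at most 12, crops included, and the job is handed in when it is done.

Besides the shell and the picture viewer there is one more tool, called after ">>>" as name(argument=value, ...) on one line, values as JSON. arm_command: Moves the arm, as the interface text tells. Its arguments: {"type":"object","properties":{"rows":{"type":"array","items":{"type":"object","properties":{"tx":{"type":"number"},"ty":{"type":"number"},"tz":{"type":"number"},"spin":{"type":"number"},"hand":{"type":"number"}}}},"force":{"type":"number"}},"required":["rows"]}

```bash
mkdir -p pics
cat > h.py <<'E'
import numpy as np, cv2
from rig import sense, snapshot, camera_info, close_job
def save(n,img): cv2.imwrite('pics/'+n+'.png',cv2.cvtColor(img,cv2.COLOR_RGB2BGR))
def slopes(ci,px):
    K=np.array([[ci['fx'],0,ci['cx']],[0,ci['fy'],ci['cy']],[0,0,1.]])
    return cv2.undistortPoints(np.array(px,float).reshape(-1,1,2),K,np.array([ci['k1'],0,0,0.])).reshape(-1,2)
def onplane(ci,px,z):
    T=np.array(ci['cam_to_world']);s=slopes(ci,px)
    d=np.c_[s,np.ones(len(s))]@T[:3,:3].T;o=T[:3,3]
    return o+d*((z-o[2])/d[:,2])[:,None]
def pts(ci,px,dep):
    T=np.array(ci['cam_to_world']);s=slopes(ci,px)
    return (np.c_[s,np.ones(len(s))]*np.array(dep)[:,None])@T[:3,:3].T+T[:3,3]
E
python3 - <<'E'
from h import *
s=sense();print(s)
for n in("scene","side"):
    p,d=snapshot(n);save(n+'0',p);np.save(n+'0.npy',d);ci=camera_info(n);print(n,ci)
E
```

```text
{'time_s': 0.0, 'joint_pos': array([-0.04172319,  0.31174508,  0.01400061,  1.51303576, -0.00439558,
        1.31919868, -0.02717971]), 'qvel': array([-4.06566288e-05, -8.90577278e-04, -2.03031793e-04, -2.17628347e-03,
        3.53841770e-04, -1.01258402e-03, -2.53376832e-04]), 'effort': array([-8.45983850e-04, -3.79911804e+01,  1.45537080e-01, -2.30588043e+01,
        1.22032766e-02,  1.37352623e-02,  4.05736500e-06]), 'eef_pos': array([5.49320182e-01, 2.04650028e-05, 2.47218999e-01]), 'ee_rot': array([3.14148911e+00, 2.35391029e-03, 1.13129351e-04]), 'wrist_force': array([-0.02032731,  0.04242547,  0.67293995]), 'ft_torque': array([-0.02907211, -0.05622743, -0.00145733]), 'gripper_width': 0.0852425032289774}
scene {'fx': 530.2710935098006, 'fy': 530.2710935098006, 'cx': 272.91019700595007, 'cy': 208.51834546826447, 'k1': -0.06704969856602709, 'cam_to_world': array([[-0.82768271,  0.30828375, -0.46893758,  1.17907247],
       [ 0.56088601,  0.48220681, -0.67296618,  0.90346556],
       [ 0.01866036, -0.820023  , -0.57202628,  0.92808842],
       [ 0.        ,  0.        ,  0.        ,  1.        ]])}
side {'fx': 494.30781592098396, 'fy': 494.30781592098396, 'cx': 276.2512080843574, 'cy': 202.9734208456358, 'k1': 0.009539593570866855, 'cam_to_world': array([[ 0.99121638, -0.08453492,  0.10170518,  0.38644924],
       [-0.13224511, -0.62686922,  0.76781913, -0.97251173],
       [-0.00115168, -0.77452491, -0.63254236,  0.92449249],
       [ 0.        ,  0.        ,  0.        ,  1.        ]])}
```

View pics/scene0.png

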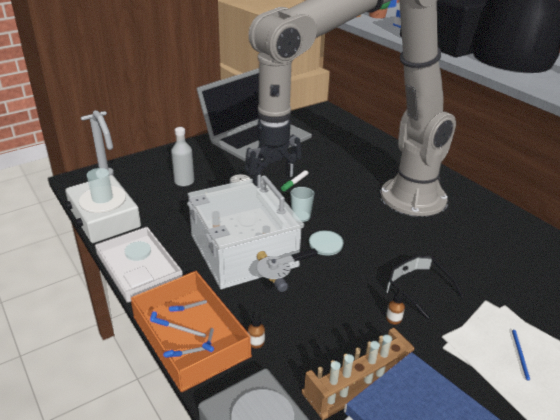

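View pics/side0.png

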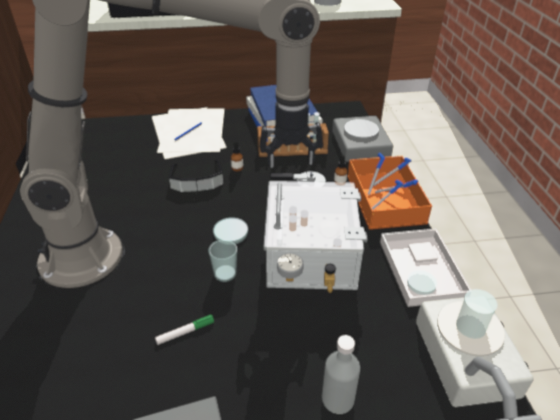

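The scene view shows the box at about (245,230), the vent plate at about (278,267) and the lever pointing to (315,253). The side view shows the handle at about (279,205). I'll zoom in on both.

Run:
```python
import cv2,numpy as np
a=cv2.imread('pics/scene0.png')[165:305,170:350];b=cv2.imread('pics/side0.png')[160:300,220:400]
im=np.hstack([cv2.resize(x,None,fx=2.22,fy=4.2*1.0/1.9,interpolation=cv2.INTER_CUBIC) for x in(a,b)])
A=cv2.resize(a,(720,560),interpolation=cv2.INTER_CUBIC);B=cv2.resize(b,(720,560),interpolation=cv2.INTER_CUBIC)
cv2.imwrite('pics/c1.png',A);cv2.imwrite('pics/c2.png',B)
```

```text
(no output)
```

View pics/c1.png

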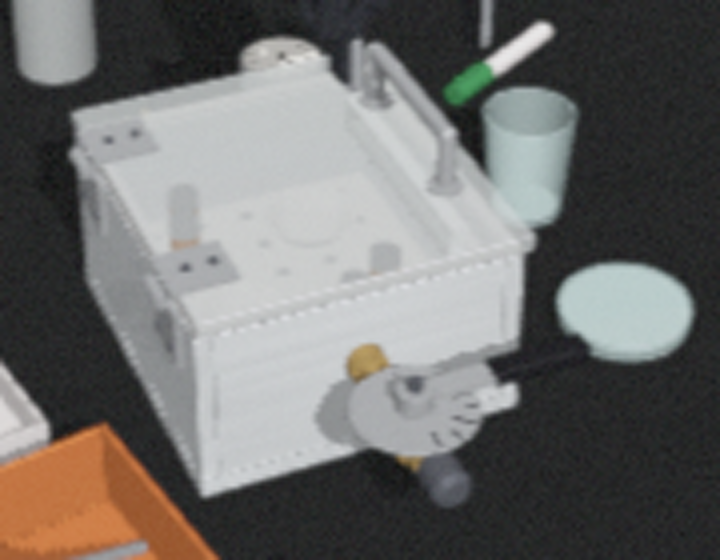

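View pics/c2.png

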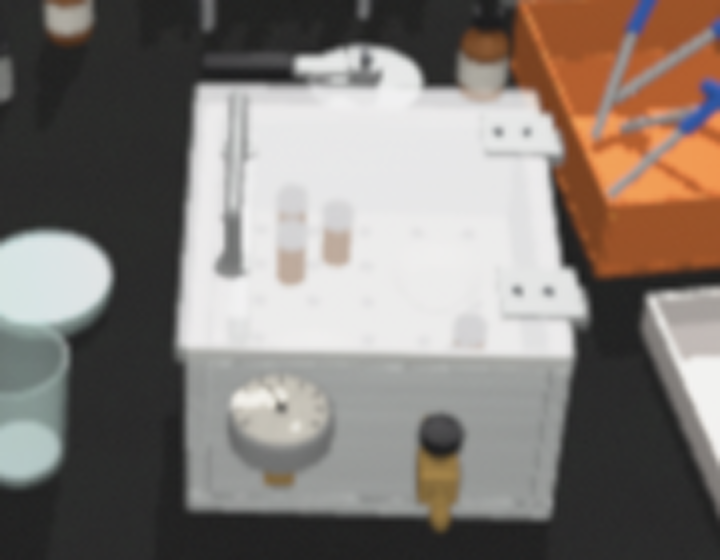

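Run:
```python
from h import *
cs,cd=camera_info('scene'),camera_info('side')
S=lambda L:[(170+u/4,165+v/4) for u,v in L]; D=lambda L:[(220+u/4,160+v/4) for u,v in L]
np.set_printoptions(precision=4,suppress=True)
a=onplane(cs,S([(535,240),(200,325),(75,115)]),.142);b=onplane(cd,D([(197,88),(180,345),(570,350),(540,95)]),.142)
print('scene FL BL BR\n',a,'\nside FL FR BR BL\n',b)
print('axis',onplane(cs,S([(412,383)]),.115),onplane(cd,D([(364,60)]),.115))
print('sleeve',onplane(cs,S([(590,345),(497,370)]),.112),onplane(cd,D([(205,60),(295,62)]),.112))
print('bar',onplane(cs,S([(372,50),(450,135)]),.186),onplane(cd,D([(238,95),(232,215)]),.186))
def fit(m,w):
    m=np.array(m);w=w[:,:2];mc=m-m.mean(0);wc=w-w.mean(0)
    t=np.arctan2((mc[:,0]*wc[:,1]-mc[:,1]*wc[:,0]).sum(),(mc*wc).sum());R=np.array([[np.cos(t),-np.sin(t)],[np.sin(t),np.cos(t)]])
    o=w.mean(0)-R@m.mean(0);print('yaw',t,'o',o,'res',(m@R.T+o-w).round(4).tolist())
    for n,p in dict(axis=(0,.195),grip=(-.08,.195),bar=(-.085,0)).items():print(n,R@p+o)
FL,FR,BR,BL=(-.115,.125),(-.115,-.125),(.11,-.125),(.11,.125)
fit([FL,BL,BR],a);fit([FL,FR,BR,BL],b);fit([FL,BL,BR,FL,FR,BR,BL],np.r_[a,b])
dep=np.load('scene0.npy')
px=S([(412,383),(540,360),(410,90)]);print([dep[int(y),int(x)] for x,y in px], pts(cs,px,[dep[int(y),int(x)] for x,y in px]))
```

```text
scene FL BL BR
 [[ 0.5102  0.0793  0.142 ]
 [ 0.7262  0.0399  0.142 ]
 [ 0.6865 -0.2008  0.142 ]] 
side FL FR BR BL
 [[ 0.5055  0.0666  0.142 ]
 [ 0.4666 -0.1726  0.142 ]
 [ 0.6838 -0.2058  0.142 ]
 [ 0.7278  0.0288  0.142 ]]
axis [[0.6327 0.1246 0.115 ]] [[0.6286 0.1191 0.115 ]]
sleeve [[0.5205 0.1511 0.112 ]
 [0.5815 0.1394 0.112 ]] [[0.5196 0.138  0.112 ]
 [0.5815 0.1273 0.112 ]]
bar [[ 0.5118 -0.1036  0.186 ]
 [ 0.5263  0.0079  0.186 ]] [[ 0.5231 -0.0025  0.186 ]
 [ 0.504  -0.1155  0.186 ]]
yaw -0.17093920073894026 o [ 0.5994 -0.0623] res [[-0.0029, 0.0011], [0.0029, 0.0023], [-0.0, -0.0034]]
axis [0.6326 0.1298]
grip [0.5537 0.1434]
bar [ 0.5156 -0.0479]
yaw -0.16726341165504607 o [ 0.5984 -0.0712] res [[0.0003, 0.0047], [-0.0024, -0.0027], [0.0022, -0.0069], [-0.0001, 0.005]]
axis [0.6309 0.1211]
grip [0.552  0.1344]
bar [ 0.5146 -0.057 ]
yaw -0.16559769856409684 o [ 0.5989 -0.0675] res [[-0.0041, -0.0045], [0.0018, -0.0022], [0.0003, -0.0081], [0.0006, 0.0082], [-0.0017, 0.0007], [0.003, -0.0031], [0.0002, 0.0089]]
axis [0.631  0.1249]
grip [0.5521 0.138 ]
bar [ 0.5151 -0.0535]
[np.float32(1.2472019), np.float32(1.2742661), np.float32(1.371859)] [[ 0.6319  0.1235  0.1139]
 [ 0.5521  0.1431  0.109 ]
 [ 0.5199 -0.0466  0.1879]]
```

Both cameras and the depth agree: box yaw about -0.169, axis (0.631,0.124), sleeve (0.552,0.140), bar (0.516,-0.052). I'll move above the lever.

>>> arm_command(rows=[{"tx":0,"ty":-0.02,"spin":-7,"hand":60},{"tx":0,"ty":-0.05,"spin":-14,"hand":60},{"ty":-0.08,"spin":-21,"hand":60},{"ty":-0.11,"spin":-28,"hand":60},{"ty":-0.13,"spin":-35,"hand":60},{"ty":-0.14,"spin":-42,"hand":60},{"ty":-0.14,"spin":-49,"hand":60},{"ty":-0.14,"spin":-56,"hand":60},{"ty":-0.14,"spin":-63,"hand":60},{"ty":-0.14,"spin":-70,"hand":60},{"ty":-0.14,"spin":-77,"hand":60},{"ty":-0.14,"spin":-80.3,"hand":60}])

```text
validation failed for argument at $.ro...
```

Run:
```python
from h import *
np.set_printoptions(precision=4,suppress=True)
cs=camera_info('scene');print('dropA,B',onplane(cs,[(257,347),(396,322)],0))
s=sense();print(s['time_s'],s['eef_pos'],s['ee_rot'],s['joint_pos'],s['gripper_width'])
ci=camera_info('wrist');p,d=snapshot('wrist');save('w1',p);np.save('w1.npy',d);import pickle;pickle.dump(ci,open('w1.pkl','wb'))
```

```text
dropA,B [[0.7513 0.2397 0.    ]
 [0.436  0.3574 0.    ]]
0.1 [0.5494 0.     0.2473] [3.1415 0.0021 0.0001] [-0.0417  0.3116  0.014   1.5129 -0.0044  1.3192 -0.0272] 0.0852583260784476
```

View pics/w1.png

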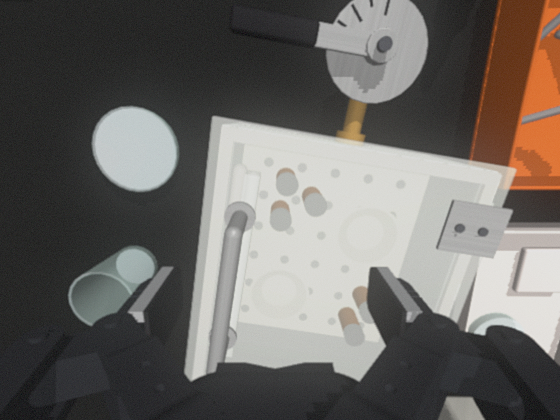

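The move was refused, probably because some keys were missing, but the wrist picture is still useful. It shows the axis screw at (384,44), the sleeve from (232,19) to (320,35), and the bar from (238,220) to (218,372).

Run:
```python
from h import *
import pickle
np.set_printoptions(precision=4,suppress=True)
ci=pickle.load(open('w1.pkl','rb'));d=np.load('w1.npy')
a=onplane(ci,[(384,44)],.114);s=onplane(ci,[(233,19),(319,35)],.112);b=onplane(ci,[(238,222),(218,372)],.186)
l=onplane(ci,[(213,117),(515,170),(186,376)],.142)
v=s.mean(0)-a[0];print('axis',a,'sleeve',s,'r',np.hypot(*v[:2]),'dir',np.arctan2(v[1],v[0]))
v=s[0]-s[1];print('sleevedir',np.arctan2(v[1],v[0]),np.hypot(*v[:2]))
print('bar',b,'lid',l);v=l[1]-l[0];print('lid yaw',np.arctan2(v[1],v[0]),'len',np.hypot(*v[:2]))
v=b[0]-b[1];print('bar yaw',np.arctan2(-v[0],v[1]))
px=[(384,44),(275,28),(230,280)];print(pts(ci,px,[d[y,x] for x,y in px]))
```

```text
axis [[0.6296 0.1263 0.114 ]] sleeve [[0.5187 0.1433 0.112 ]
 [0.5818 0.1329 0.112 ]] r 0.08022687493516856 dir 2.994354982816752
sleevedir 2.9785744856774143 0.06392905119017016
bar [[ 0.5262  0.0119  0.186 ]
 [ 0.5079 -0.103   0.186 ]] lid [[ 0.5058  0.0751  0.142 ]
 [ 0.7242  0.0375  0.142 ]
 [ 0.469  -0.1487  0.142 ]]
lid yaw -0.17054288479555163 len 0.22162304758586618
bar yaw -0.1580290203259939
[[ 0.6288  0.1258  0.1166]
 [ 0.5493  0.1373  0.1131]
 [ 0.5198 -0.0277  0.1875]]
```

>>> arm_command(rows=[{"tx":0,"ty":-0.02,"tz":0,"spin":-7,"hand":60},{"tx":0,"ty":-0.05,"tz":0,"spin":-14,"hand":60},{"tx":0,"ty":-0.08,"tz":0,"spin":-21,"hand":60},{"tx":0,"ty":-0.11,"tz":0,"spin":-28,"hand":60},{"tx":0,"ty":-0.13,"tz":0,"spin":-35,"hand":60},{"tx":0,"ty":-0.14,"tz":0,"spin":-42,"hand":60},{"tx":0,"ty":-0.14,"tz":0,"spin":-49,"hand":60},{"tx":0,"ty":-0.14,"tz":0,"spin":-56,"hand":60},{"tx":0,"ty":-0.14,"tz":0,"spin":-63,"hand":60},{"tx":0,"ty":-0.14,"tz":0,"spin":-70,"hand":60},{"tx":0,"ty":-0.14,"tz":0,"spin":-77,"hand":60},{"tx":0,"ty":-0.14,"tz":0,"spin":-80.3,"hand":60}])

```text
time_s: 1.15
eef_pos: [0.5497, 0.1399, 0.2478]
ee_rot: [-3.141, 0.0, 1.407]
wrist_force: [-0.1, -0.6, 0.3]
gripper_width: 0.0511
```

>>> arm_command(rows=[{"tx":0,"ty":0,"tz":0.03,"spin":0,"hand":50},{"tx":0,"ty":0,"tz":0.065,"spin":0,"hand":50},{"tx":0,"ty":0,"tz":0.1,"spin":0,"hand":50},{"tx":0,"ty":0,"tz":0.125,"spin":0,"hand":50},{"tx":0,"ty":0,"tz":0.136,"spin":0,"hand":50},{"tx":0,"ty":0,"tz":0.142,"spin":0,"hand":50},{"tx":0,"ty":0,"tz":0.142,"spin":0,"hand":50},{"tx":0,"ty":0,"tz":0.142,"spin":0,"hand":50}])

```text
time_s: 1.82
eef_pos: [0.5512, 0.1404, 0.1077]
ee_rot: [3.139, -0.001, 1.402]
wrist_force: [-0.2, -0.6, 0.4]
gripper_width: 0.0428
```

Run:
```python
from h import *
p,d=snapshot('wrist');save('w2',p)
```

```text
(no output)
```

View pics/w2.png

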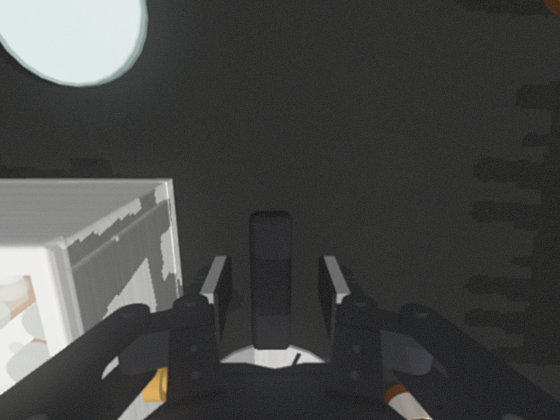

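The sleeve (x 250–292) sits between the pads (217 and 333). I'll close on it.

>>> arm_command(rows=[{"tx":0,"ty":0,"tz":0.001,"spin":0,"hand":0},{"tx":0,"ty":0,"tz":0.001,"spin":0,"hand":0},{"tx":0,"ty":0,"tz":0.001,"spin":0,"hand":0},{"tx":0,"ty":0,"tz":0.001,"spin":0,"hand":0},{"tx":0,"ty":0,"tz":0.001,"spin":0,"hand":0}], force=25)

```text
time_s: 2.28
eef_pos: [0.5509, 0.1398, 0.1068]
ee_rot: [3.139, -0.0, 1.401]
wrist_force: [-0.6, -1.7, 5.2]
gripper_width: 0.0175
```

Run:
```python
from h import *
s=sense();p=s['eef_pos'];R=cv2.Rodrigues(np.zeros(3))[0]
from scipy.spatial.transform import Rotation as Ro
R=Ro.from_euler('xyz',s['ee_rot']).as_matrix()
print(p,s['ee_rot'],s['gripper_width'],s['wrist_force'])
a=np.array([.630,.1255]);v=p[:2]-a;print('r',np.hypot(*v),'ang',np.arctan2(v[1],v[0]))
for k in range(1,13):
    t=np.radians(45)*k/12;c,sn=np.cos(t),np.sin(t)
    w=a+np.array([[c,sn],[-sn,c]])@v-p[:2];m=R.T@np.r_[w,0]
    print(k,m[:2].round(4),round(np.degrees(t),2))
```

```text
[0.55089515 0.13984384 0.10675524] [ 3.13928638e+00 -4.45993968e-04  1.40068333e+00] 0.017489744880249694 [-0.59100075 -1.74919195  5.24909869]
r 0.08039479234721829 ang 2.962214657579094
1 [0.0053 0.0002] 3.75
2 [0.0105 0.0008] 7.5
3 [0.0157 0.0017] 11.25
4 [0.0208 0.0029] 15.0
5 [0.0258 0.0045] 18.75
6 [0.0307 0.0064] 22.5
7 [0.0355 0.0086] 26.25
8 [0.0401 0.0111] 30.0
9 [0.0445 0.014 ] 33.75
10 [0.0488 0.0171] 37.5
11 [0.0528 0.0204] 41.25
12 [0.0566 0.0241] 45.0
```

>>> arm_command(rows=[{"tx":0.0053,"ty":0.0002,"tz":0,"spin":3.75,"hand":0},{"tx":0.0105,"ty":0.0008,"tz":0,"spin":7.5,"hand":0},{"tx":0.0157,"ty":0.0017,"tz":0,"spin":11.25,"hand":0},{"tx":0.0208,"ty":0.0029,"tz":0,"spin":15,"hand":0},{"tx":0.0258,"ty":0.0045,"tz":0,"spin":18.75,"hand":0},{"tx":0.0307,"ty":0.0064,"tz":0,"spin":22.5,"hand":0},{"tx":0.0355,"ty":0.0086,"tz":0,"spin":26.25,"hand":0},{"tx":0.0401,"ty":0.0111,"tz":0,"spin":30,"hand":0},{"tx":0.0445,"ty":0.014,"tz":0,"spin":33.75,"hand":0},{"tx":0.0488,"ty":0.0171,"tz":0,"spin":37.5,"hand":0},{"tx":0.0528,"ty":0.0204,"tz":0,"spin":41.25,"hand":0},{"tx":0.0563,"ty":0.0238,"tz":0,"spin":44.7,"hand":0}])

```text
time_s: 3.28
eef_pos: [0.5838, 0.191, 0.1068]
ee_rot: [3.14, -0.001, 0.618]
wrist_force: [-1.8, -2.3, 6.2]
gripper_width: 0.0174
```

>>> arm_command(rows=[{"tx":0,"ty":0,"tz":0,"spin":0,"hand":0},{"tx":0,"ty":0,"tz":0,"spin":0,"hand":0},{"tx":0,"ty":0,"tz":0,"spin":0,"hand":0}])

```text
time_s: 3.53
eef_pos: [0.584, 0.1912, 0.1068]
ee_rot: [3.14, -0.002, 0.62]
wrist_force: [-0.8, -1.2, 5.4]
gripper_width: 0.017
```

Run:
```python
from h import *
s=sense();p=s['eef_pos'];a=np.array([.630,.1255]);v=p[:2]-a;t=np.arctan2(v[1],v[0])
print(p,s['ee_rot'],s['gripper_width'],s['wrist_force'],'r',np.hypot(*v),'lever',np.pi-.168-t, 'by yaw',np.pi/2-.168-s['ee_rot'][2])
p,d=snapshot('scene');save('s2',p[225:300,225:350].repeat(6,0).repeat(6,1))
```

```text
[0.58400536 0.19116664 0.10679531] [ 3.14012454e+00 -1.97905854e-03  6.20276344e-01] 0.016982278337561534 [-0.80638472 -1.22886444  5.36954257] r 0.08017240774822641 lever 0.7917843875123114 by yaw 0.7825199824893023
```

View pics/s2.png

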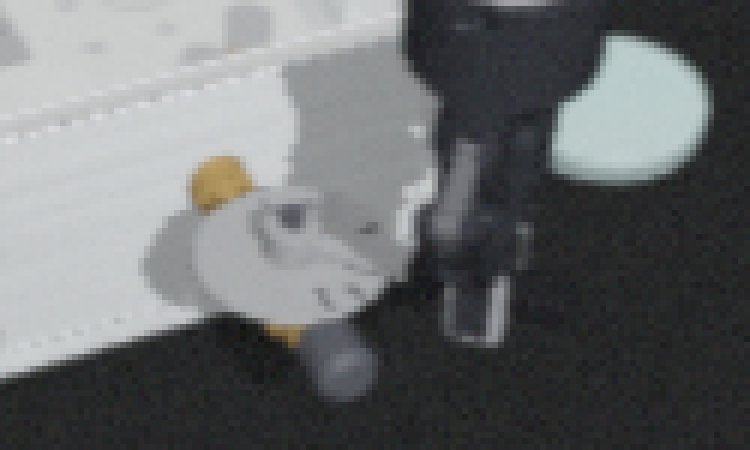

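The lever reads about 0.785 by both position and yaw, and the picture shows it covering the middle line. I'll release and rise.

>>> arm_command(rows=[{"tx":0,"ty":0,"tz":0,"spin":0,"hand":50},{"tx":0,"ty":0,"tz":0,"spin":0,"hand":50},{"tx":0,"ty":0,"tz":0,"spin":0,"hand":50},{"tx":0,"ty":0,"tz":0,"spin":0,"hand":50},{"tx":0,"ty":0,"tz":-0.02,"spin":0,"hand":50},{"tx":0,"ty":0,"tz":-0.05,"spin":0,"hand":50},{"tx":0,"ty":0,"tz":-0.085,"spin":0,"hand":50},{"tx":0,"ty":0,"tz":-0.12,"spin":0,"hand":50},{"tx":0,"ty":0,"tz":-0.15,"spin":0,"hand":50},{"tx":0,"ty":0,"tz":-0.16,"spin":0,"hand":50},{"tx":0,"ty":0,"tz":-0.16,"spin":0,"hand":50}])

```text
time_s: 4.5
eef_pos: [0.5847, 0.1924, 0.269]
ee_rot: [3.14, -0.007, 0.622]
wrist_force: [0.2, 0.5, 0.1]
gripper_width: 0.0426
```

Run:
```python
from h import *
from scipy.spatial.transform import Rotation as Ro
s=sense();R=Ro.from_euler('xyz',s['ee_rot']).as_matrix()
print(s['eef_pos'],s['ee_rot'],'shift to above bar', R.T@(np.array([.517,-.050,.270])-s['eef_pos']), 'spin',np.degrees(s['ee_rot'][2]+.168))
p,d=snapshot('scene');save('s3',p[225:300,225:350].repeat(6,0).repeat(6,1))
```

```text
[0.5846722  0.19242095 0.26901142] [ 3.13961769 -0.00738589  0.62172485] shift to above bar [-0.19619159  0.15764758 -0.00212633] spin 45.24790069830539
```

View pics/s3.png

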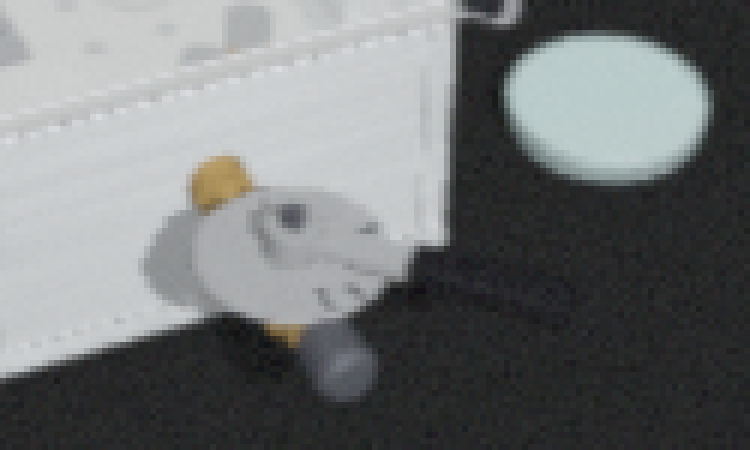

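The lever stayed at half. Next I move above the bar.

>>> arm_command(rows=[{"tx":-0.014,"ty":0.011,"tz":0,"spin":4.5,"hand":60},{"tx":-0.034,"ty":0.028,"tz":0,"spin":9,"hand":60},{"tx":-0.059,"ty":0.047,"tz":0,"spin":15,"hand":60},{"tx":-0.085,"ty":0.068,"tz":0,"spin":21,"hand":60},{"tx":-0.111,"ty":0.089,"tz":0,"spin":27,"hand":60},{"tx":-0.137,"ty":0.11,"tz":0,"spin":33,"hand":60},{"tx":-0.162,"ty":0.13,"tz":0,"spin":38,"hand":60},{"tx":-0.182,"ty":0.146,"tz":0,"spin":42,"hand":60},{"tx":-0.193,"ty":0.155,"tz":0,"spin":45.2,"hand":60},{"tx":-0.196,"ty":0.158,"tz":0,"spin":45.2,"hand":60},{"tx":-0.196,"ty":0.158,"tz":0,"spin":45.2,"hand":60},{"tx":-0.196,"ty":0.158,"tz":0,"spin":45.2,"hand":60}])

```text
time_s: 5.55
eef_pos: [0.5152, -0.0495, 0.2638]
ee_rot: [-3.141, 0.003, -0.165]
wrist_force: [0.7, 0.4, -0.2]
gripper_width: 0.0512
```

Run:
```python
from h import *
s=sense();ci=camera_info('wrist');p,d=snapshot('wrist');save('w3',p);np.save('w3.npy',d)
import pickle;pickle.dump(ci,open('w3.pkl','wb'))
print(s['eef_pos'],s['ee_rot'],s['joint_pos'])
```

```text
[ 0.51518    -0.04948739  0.26377444] [-3.14069426e+00  2.77507104e-03 -1.64729229e-01] [-0.0400877   0.23714651  0.12853725  1.57247991 -0.03211191  1.33666321
 -0.07230545]
```

View pics/w3.png

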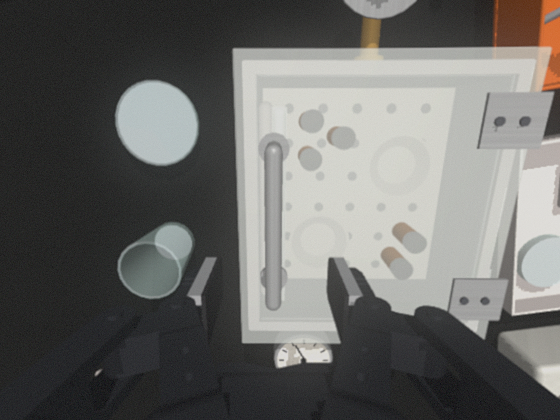

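The bar, at column 273, is centred between the pads (about 202 and 345). I'll compute its offset.

Run:
```python
from h import *
import pickle
from scipy.spatial.transform import Rotation as Ro
ci=pickle.load(open('w3.pkl','rb'));s=sense();R=Ro.from_euler('xyz',s['ee_rot']).as_matrix()
b=onplane(ci,[(274,148),(273,302)],.185);m=b.mean(0);m[2]=.181
print(b,m,R.T@(m-s['eef_pos']))
l=onplane(ci,[(234,49),(244,343)],.142);print(l,np.hypot(*(l[1]-l[0])[:2]))
```

```text
[[ 0.52354226  0.00594401  0.185     ]
 [ 0.50428425 -0.10456252  0.185     ]] [ 0.51391325 -0.04930926  0.181     ] [-0.00130048  0.0007723   0.08309004]
[[ 0.50607956  0.07491396  0.142     ]
 [ 0.46544259 -0.16976827  0.142     ]] 0.24803378498351847
```

>>> arm_command(rows=[{"tx":-0.001,"ty":0.001,"tz":0.02,"spin":0,"hand":60},{"tx":-0.001,"ty":0.001,"tz":0.045,"spin":0,"hand":60},{"tx":-0.001,"ty":0.001,"tz":0.065,"spin":0,"hand":60},{"tx":-0.001,"ty":0.001,"tz":0.078,"spin":0,"hand":60},{"tx":-0.001,"ty":0.001,"tz":0.083,"spin":0,"hand":60},{"tx":-0.001,"ty":0.001,"tz":0.083,"spin":0,"hand":60},{"tx":-0.001,"ty":0.001,"tz":0.083,"spin":0,"hand":60}])

```text
time_s: 6.18
eef_pos: [0.515, -0.0508, 0.1826]
ee_rot: [-3.141, -0.0, -0.165]
wrist_force: [-0.7, -0.2, 0.9]
gripper_width: 0.0515
```

>>> arm_command(rows=[{"tx":0,"ty":0,"tz":0,"spin":0,"hand":0},{"tx":0,"ty":0,"tz":0,"spin":0,"hand":0},{"tx":0,"ty":0,"tz":0,"spin":0,"hand":0},{"tx":0,"ty":0,"tz":0,"spin":0,"hand":0},{"tx":0,"ty":0,"tz":0,"spin":0,"hand":0},{"tx":0,"ty":0,"tz":0,"spin":0,"hand":0},{"tx":0,"ty":0,"tz":0,"spin":0,"hand":0},{"tx":0,"ty":0,"tz":0,"spin":0,"hand":0}], force=60)

```text
time_s: 6.85
eef_pos: [0.5135, -0.0516, 0.1833]
ee_rot: [-3.141, 0.002, -0.167]
wrist_force: [-4.4, 1.2, 5.3]
gripper_width: 0.0101
```

Run:
```python
from h import *
for a in (.005,.01,.015,.03,.05,.07,.1,.13,.16,.19,.22):
    c,s=np.cos(a),np.sin(a);print(a,'tx',round(.2-.2*c+.052*s,4),'tz',-round(.052*c+.2*s-.052,4))
```

```text
0.005 tx 0.0003 tz -0.001
0.01 tx 0.0005 tz -0.002
0.015 tx 0.0008 tz -0.003
0.03 tx 0.0016 tz -0.006
0.05 tx 0.0028 tz -0.0099
0.07 tx 0.0041 tz -0.0139
0.1 tx 0.0062 tz -0.0197
0.13 tx 0.0084 tz -0.0255
0.16 tx 0.0108 tz -0.0312
0.19 tx 0.0134 tz -0.0368
0.22 tx 0.0162 tz -0.0424
```

Gripped. Now a slow pull along the lid's arc.

>>> arm_command(rows=[{"tx":0.0001,"ty":0,"tz":-0.0005,"spin":0,"hand":0},{"tx":0.0003,"ty":0,"tz":-0.001,"spin":0,"hand":0},{"tx":0.0004,"ty":0,"tz":-0.0015,"spin":0,"hand":0},{"tx":0.0005,"ty":0,"tz":-0.002,"spin":0,"hand":0},{"tx":0.0006,"ty":0,"tz":-0.0025,"spin":0,"hand":0},{"tx":0.0008,"ty":0,"tz":-0.003,"spin":0,"hand":0},{"tx":0.0009,"ty":0,"tz":-0.0035,"spin":0,"hand":0},{"tx":0.001,"ty":0,"tz":-0.004,"spin":0,"hand":0},{"tx":0.0012,"ty":0,"tz":-0.0045,"spin":0,"hand":0},{"tx":0.0013,"ty":0,"tz":-0.005,"spin":0,"hand":0},{"tx":0.0014,"ty":0,"tz":-0.0055,"spin":0,"hand":0},{"tx":0.0016,"ty":0,"tz":-0.006,"spin":0,"hand":0}])

```text
time_s: 7.85
eef_pos: [0.5143, -0.0517, 0.1865]
ee_rot: [3.141, 0.005, -0.167]
wrist_force: [-4.2, 2.2, -17.2]
gripper_width: 0.0097
```

>>> arm_command(rows=[{"tx":0.0002,"ty":0,"tz":-0.0006,"spin":0,"hand":0},{"tx":0.0003,"ty":0,"tz":-0.0012,"spin":0,"hand":0},{"tx":0.0005,"ty":0,"tz":-0.0018,"spin":0,"hand":0},{"tx":0.0007,"ty":0,"tz":-0.0024,"spin":0,"hand":0},{"tx":0.0009,"ty":0,"tz":-0.003,"spin":0,"hand":0},{"tx":0.0011,"ty":0,"tz":-0.0036,"spin":0,"hand":0},{"tx":0.0013,"ty":0,"tz":-0.0043,"spin":0,"hand":0},{"tx":0.0015,"ty":0,"tz":-0.005,"spin":0,"hand":0},{"tx":0.0018,"ty":0,"tz":-0.0058,"spin":0,"hand":0},{"tx":0.0021,"ty":0,"tz":-0.0066,"spin":0,"hand":0},{"tx":0.0023,"ty":0,"tz":-0.0073,"spin":0,"hand":0},{"tx":0.0025,"ty":0,"tz":-0.008,"spin":0,"hand":0}])

```text
time_s: 8.85
eef_pos: [0.5177, -0.0523, 0.198]
ee_rot: [-3.141, 0.001, -0.167]
wrist_force: [-7.4, 1.6, -7.5]
gripper_width: 0.0098
```

The seal has let go and the force is down to the lid's weight. I'll continue along the arc to 0.22 rad.

>>> arm_command(rows=[{"tx":0.0008,"ty":0,"tz":-0.0022,"spin":0,"hand":0},{"tx":0.0017,"ty":0,"tz":-0.0046,"spin":0,"hand":0},{"tx":0.0027,"ty":0,"tz":-0.0072,"spin":0,"hand":0},{"tx":0.0037,"ty":0,"tz":-0.0098,"spin":0,"hand":0},{"tx":0.0047,"ty":0,"tz":-0.0124,"spin":0,"hand":0},{"tx":0.0058,"ty":0,"tz":-0.015,"spin":0,"hand":0},{"tx":0.0069,"ty":0,"tz":-0.0175,"spin":0,"hand":0},{"tx":0.0081,"ty":0,"tz":-0.0201,"spin":0,"hand":0},{"tx":0.0092,"ty":0,"tz":-0.0226,"spin":0,"hand":0},{"tx":0.0103,"ty":0,"tz":-0.0249,"spin":0,"hand":0},{"tx":0.0113,"ty":0,"tz":-0.0269,"spin":0,"hand":0},{"tx":0.0121,"ty":0,"tz":-0.0285,"spin":0,"hand":0}])

```text
time_s: 9.85
eef_pos: [0.5297, -0.0544, 0.2273]
ee_rot: [-3.141, 0.0, -0.167]
wrist_force: [-7.9, 3.4, -3.8]
gripper_width: 0.01
```

>>> arm_command(rows=[{"tx":0,"ty":0,"tz":0,"spin":0,"hand":0},{"tx":0,"ty":0,"tz":0,"spin":0,"hand":0},{"tx":0,"ty":0,"tz":0,"spin":0,"hand":0},{"tx":0,"ty":0,"tz":0,"spin":0,"hand":0},{"tx":0,"ty":0,"tz":0,"spin":0,"hand":0},{"tx":0,"ty":0,"tz":0,"spin":0,"hand":0}])

```text
time_s: 10.35
eef_pos: [0.5297, -0.0543, 0.2273]
ee_rot: [-3.141, 0.0, -0.167]
wrist_force: [-7.9, 2.4, -2.5]
gripper_width: 0.0094
```

Run:
```python
from h import *
s=sense();print(s['time_s'],s['eef_pos'],s['wrist_force'],s['ft_torque'],s['gripper_width'],abs(s['qvel']).max())
p,d=snapshot('scene');np.save('s4.npy',d);save('s4',p[155:305,170:370].repeat(4,0).repeat(4,1))
```

```text
10.35 [ 0.5296826  -0.05434452  0.22729766] [-7.90436345  2.42466292 -2.45278022] [ 0.61980962  2.14964001 -0.02225265] 0.00938891560466417 0.0019741738776238625
```

View pics/s4.png

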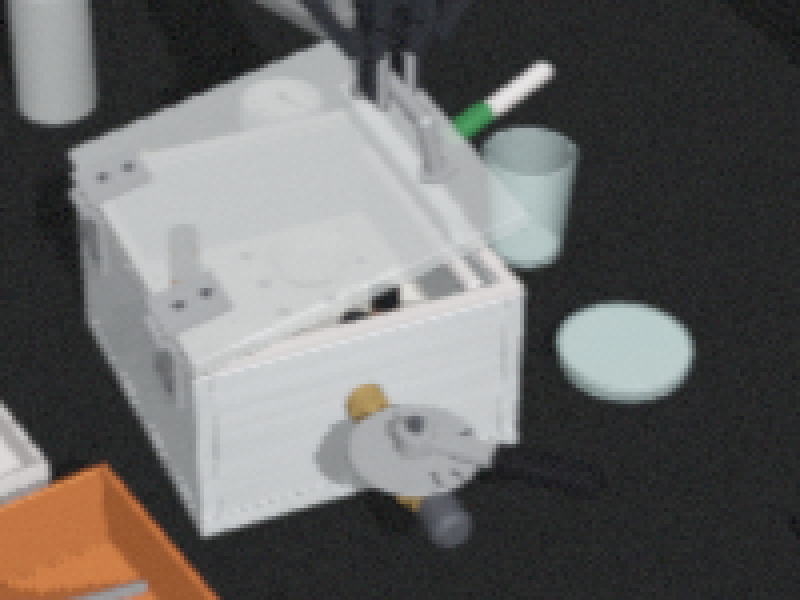

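Run:
```python
from h import *
ci=camera_info('scene');T=np.linalg.inv(ci['cam_to_world']);K=np.array([[ci['fx'],0,ci['cx']],[0,ci['fy'],ci['cy']],[0,0,1]])
y=-.168;FL=np.array([.506,.075]);h=FL+.23*np.array([np.cos(y),np.sin(y)])
for a in (0,.16,.19,.22,.25,.28):
    c,s=np.cos(a),np.sin(a);o=[];
    for X,Z in((-.23,.012),):
        xx=X*c+Z*s;zz=Z*c-X*s+.130;o.append([*(h+xx*np.array([np.cos(y),np.sin(y)])),zz])
    p=cv2.projectPoints(np.array(o),cv2.Rodrigues(T[:3,:3])[0],T[:3,3],K,np.array([ci['k1'],0,0,0.]))[0]
    print(a,p.ravel().round(1))
```

```text
0 [304.1 223.6]
0.16 [303.1 212.1]
0.19 [302.7 210. ]
0.22 [302.2 207.9]
0.25 [301.6 205.9]
0.28 [300.9 203.8]
```

Run:
```python
from h import *
print(close_job())
```

```text
the job is handed in; nothing more can be done
None
```

I turned the vent lever to half open and let go of it. Then I gripped the lid by the bridge handle and pulled slowly until the gasket let go. The job was handed in at about 10.4 s, with the gripper still holding the lid slightly open.

- **Vent lever:** it read 0.78–0.79 rad before release. The picture taken after I let go shows it unmoved and over the middle line.
- **Lid pull:** the pull at the last reading before the seal gave way was about 17 N (about 22 N if the +5 N reading from closing the grip is counted), falling to a few newtons afterwards. The lid followed the arm without flying up.
- **Lid opening:** the gripper's movement gives 0.22–0.23 rad, and the lid corner in the camera picture gives about 0.20. The two differ by 0.02–0.03 rad, so the front gap is about 4.7–5.2 cm. The lid is steady, with joint speeds under 0.002 rad/s.
- **Bystanders:** the beaker, petri dish and marker look unmoved in the last crop. I did not check the other items in a final full view, but the arm never came near them.
- **Refused move:** my first move call was rejected before anything moved. It went through once every row listed all its values.

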